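# Shut and lock the key drawer

### The job

The tilt-out key drawer has been left ajar: push it fully shut with the fingertips, then lock it by pressing the blue, then the yellow, then the red key on top of the box, each all the way in; the keys stay in once pressed. Press no key before the drawer is shut, leave the white key up, and leave the flask, the bowl and the spectacle case where they stand.

Things in the scene. Friction and masses are not known exactly. Their poses are not given: they have to be found in the camera images.
- keybox: Grey plastic key box with a black top, screwed to the slab (cannot move), 120 deep (x) x 200 wide (y) x 120 mm high. Origin: centre of its underside; z up; its front, with the drawer, looks along its own -x, roughly towards the robot. Four round push keys stand in a row along its y on the top.
- drawer (a joint): Tilt angle of the turquoise plastic tilt-out drawer in the box's front, rad: 0 = fully shut (panel upright, hard stop), 0.6 = all the way out. Hinged along the front panel's bottom edge, at box local x = -60 mm, 12 mm above the slab; the panel's top leans out to box -x. Stiff: stays where it is left; about 2 to 5 N on the panel's upper part shuts it.
- drawer_edge (a point): Middle of the top edge of the drawer front panel's outer face, 96 mm from the hinge line; moves with the drawer. Panel 200 mm wide, 96 tall, 8 thick. Shut: outer face at box local x = -60 mm, 8 mm proud of the black top; top edge 108 mm above the slab.
- blue_top (a point): Centre of the top of the blue round key: 24 mm diameter, flat, 134 mm above the slab when up, 126 mm when fully in (box top at 120 mm). Its axis is vertical. The four keys share a row at local x = +10 mm of the box, 46 mm apart; which colour is where varies. Moves with the key.
- key_blue (a joint): How far the blue key is pushed down, m: 0 = up, 0.008 = fully in, at a hard stop. Takes about 4 N; it latches by friction and stays in where left, with no spring back.
- yellow_top (a point): Centre of the top of the yellow round key: 24 mm diameter, flat, 134 mm above the slab when up, 126 mm when fully in (box top at 120 mm). Its axis is vertical. The four keys share a row at local x = +10 mm of the box, 46 mm apart; which colour is where varies. Moves with the key.
- key_yellow (a joint): How far the yellow key is pushed down, m: 0 = up, 0.008 = fully in, at a hard stop. Takes about 4 N; it latches by friction and stays in where left, with no spring back.
- red_top (a point): Centre of the top of the red round key: 24 mm diameter, flat, 134 mm above the slab when up, 126 mm when fully in (box top at 120 mm). Its axis is vertical. The four keys share a row at local x = +10 mm of the box, 46 mm apart; which colour is where varies. Moves with the key.
- key_red (a joint): How far the red key is pushed down, m: 0 = up, 0.008 = fully in, at a hard stop. Takes about 4 N; it latches by friction and stays in where left, with no spring back.
- white_top (a point): Centre of the top of the white round key: 24 mm diameter, flat, 134 mm above the slab when up, 126 mm when fully in (box top at 120 mm). Its axis is vertical. The four keys share a row at local x = +10 mm of the box, 46 mm apart; which colour is where varies. Moves with the key.
- key_white (a joint): How far the white key is pushed down, m: 0 = up, 0.008 = fully in, at a hard stop. Takes about 4 N; it latches by friction and stays in where left, with no spring back.
- flask: Capped blue ceramic rosewater flask, loose, upright, 84 mm across, 172 mm tall, slim neck. Origin: centre of its underside. Stands beside the key box.
- bowl: Blue glass evil-eye bowl, loose, 112 mm across the rim, 40 mm high. Origin: centre of its underside. Stands beside the key box.
- case: Closed wooden spectacle case, loose, 58 (x) x 160 (y) x 36 mm high. Origin: centre of its underside. Lies behind the key box.

How it is judged:
On the way, in this order (a step that is already met when the one before it is completed fails the run):
1. the drawer is pushed fully shut (value of joint drawer below 0.04 rad), for 0.2 s.
2. the blue key is pressed all the way in (value of joint key_blue above 0.006 m), for 0.1 s.
3. the yellow key is pressed all the way in (value of joint key_yellow above 0.006 m), for 0.1 s.
4. the red key is pressed all the way in (value of joint key_red above 0.006 m), for 0.1 s.
At the end, for the whole second after the job is handed in: The drawer is shut (within 0.04 rad), the blue, yellow and red keys are in (more than 6 of 8 mm), the white key is up (within 3 mm), the flask is upright, and flask, bowl and case are within 25 mm of where they stood (value of joint drawer below 0.04 rad and value of joint each of key_blue, key_yellow, key_red above 0.006 m and value of joint key_white below 0.003 m and distance of each of flask, bowl, case from where it was at the start of the episode below 0.025 m and angle between flask's own z axis and vertical below 0.2 rad); the robot touches nothing.
It fails at once if a key is pressed while the drawer is open (value of joint drawer above 0.06 rad and value of joint any of key_blue, key_yellow, key_red, key_white above 0.003 m).
It fails at once if the yellow key is pressed before the blue one is in (value of joint key_yellow above 0.003 m and value of joint key_blue below 0.006 m).
It fails at once if the red key is pressed before the yellow one is in (value of joint key_red above 0.003 m and value of joint key_yellow below 0.006 m).
It fails at once if the white key is pressed (value of joint key_white above 0.003 m).
It fails at once if the flask, bowl or case is lifted, knocked or moved by more than 25 mm, or the flask tipped (distance of any of flask, bowl, case from where it was at the start of the episode above 0.025 m or angle between flask's own z axis and vertical above 0.35 rad).
It also fails if it takes over 54 s, if anything falls off the work surface, if the arm or the gripper's body presses on something with over 40 N, if the wrist force passes 120 N, or if a joint passes its speed limit or range.

### The arm

A 6-joint arm with a two-finger parallel gripper is mounted at the origin on the work surface. World frame = base frame: x ahead of the robot, y to its left, z up, the work surface at z = 0. Lengths are in m, angles in rad, forces in N, time in s.
With the tool pointing down it reaches from about 0.275 to 0.975 m from the base axis. Payload 8.4 kg.
Tool frame: the origin (TCP) lies midway between the tips of the shut fingers; the grasp point (between the pads) lies grip_depth behind it (grip_depth is the distance from the TCP to the grasp point, in m); z points along the fingers, y is the line along which they close (so a half turn about z gives the same grasp; the last joint's range is limited). The gripper opens to 92 mm and grips with 3 to 60 N. Pads are 20 mm wide; open, the fingers measure 128 mm over their backs; the gripper's body (75 mm by 189 mm) begins 69 mm behind the grasp point.
Start: joints at [-1.232, 0.353, 1.633, -0, 1.155, -0.002], TCP at [0.209, -0.589, 0.215] pointing down, gripper open.
Joint ranges: [-2.63, 2.63], [-0.92, 2.1], [0.06, 2.66], [-1.3, 4.44], [0, 2.69], [-3.02, 3.02]. Speed limits (rad/s): [2.22, 2.22, 2.79, 3.14, 3.14, 3.14].

### API

Orientations are given as a rotation vector (axis times angle).
In Python, from rig import observe, get_image, finish_job, grip_depth gives the robot as it stands. The module is installed in compiled form; this text tells all that it offers.
- The arm moves only by the shell command python3 -m crank 'ROWS'. ROWS is a JSON object of lists of equal length, an entry for each row: "delta_pos": the shift along the tool's x, y, z in cm, a list of three; "angular": the turn, a rotation vector about the tool's x, y, z in degrees, a list of three; "hand": the finger opening in cm, from 0 to 9.19. In form: {"delta_pos": [[tx, ty, tz], ...], "angular": [[rx, ry, rz], ...], "hand": [hand, ...]}. A call has 1 to 10 rows; each row shifts and turns the commanded pose from where the row before left it, along the tool's axes as they then stand; what a row does not reach is not made up. A row lasts 1/10 s, in which the tool goes at most 50 mm and 8.59 degrees, less where a joint would pass 70% of its speed; a pose out of reach is approached as far as the arm can. A call with a gripper value outside its range is refused whole. The fingers move at their own pace and stop on an object; the grip force is fixed at half the most. Time passes only in rows, so rows that do not move let the fingers close. It gives the time, the measured TCP pose, the force, the opening and the grip force at its end, in the units of the state.
- observe(): the state, without advancing time (a new reading comes with each control period).
- get_image(name): name is "scene" or "top"; returns a dict with "color" (480x640x3 uint8, blue, green, red), "fx", "fy", "cx", "cy" (pixels), "distortion" ([k1, k2, p1, p2, k3] as OpenCV has them; the pictures are not rectified), "world_from_camera" (4x4, takes a point from camera to world coordinates). Camera axes: x right, y down, z forward; pixel columns grow to the right and rows downward; lengths in m; the calibration is good to about 2 mm. A picture is of the moment at which its call begins. There is no depth.
- finish_job(): hands the job in; it is judged then, once.
The state is a dict: "t": time; "joints": joint angles; "joint_velocities": joint speeds; "joint_efforts": joint torques, N m; "eef_pos": TCP position; "orientation": TCP orientation; "ft_force": force on the tool from outside, world axes, zero at the start; "ft_torque": the same for the moment, N m; "grip_width": opening from 0.0 (shut) to 1.0 (fully open); "grip_force": force on a finger pad.
Only numpy, scipy, OpenCV 4.12 (cv2) and the standard library are available. Lean on these libraries where they do the work, as an engineer would, in place of code of your own. Each camera call takes 0.05 s, during which the arm holds its last target. There are 200 camera calls.

## Working session

There is one attempt and no reset: what is moved stays moved. The work goes in short steps, Python scripts to look and compute and a shell command to move; the robot and the scene stay as the last step left them, time stands still between calls to the robot, and variables do not carry over. Pictures are saved under pics/ and viewed, at most 10 in all, crops included, and the job is handed in when it is done.

```bash
mkdir -p pics
python3 - <<'E'
from rig import *
import cv2,pickle
for n in("scene","top"):
    d=get_image(n); cv2.imwrite(f"pics/{n}0.png",d["color"]); pickle.dump(d,open(n+"0.pkl","wb"))
s=observe(); print(s["t"],s["eef_pos"],s["orientation"],s["ft_force"],grip_depth)
E
```

```text
0.1 [ 0.208737   -0.58864413  0.21395028] [-3.09491860e+00 -5.32467408e-01  3.15649658e-04] [-0.2420755   0.0521559   0.43913484] 0.0187
```

View pics/scene0.png

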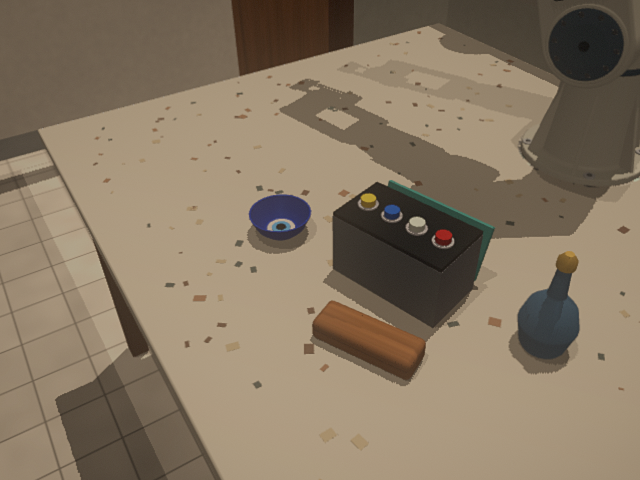

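View pics/top0.png

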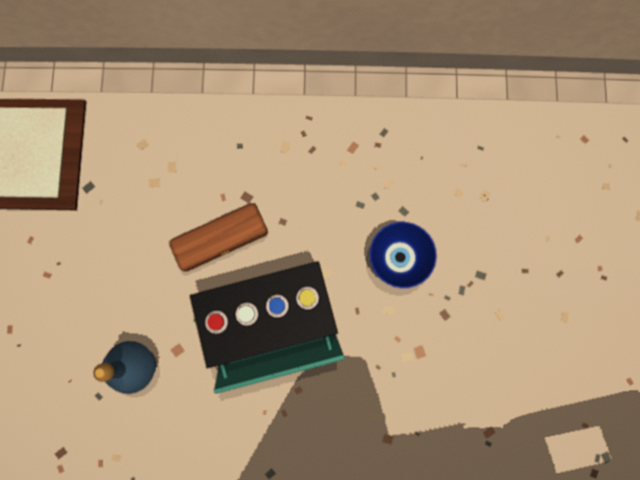

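The top view shows the keys as red (216,322), white (246,314), blue (277,306) and yellow (308,298). The drawer's top edge runs from (216,390) to (343,357). In the scene view the keys are yellow (369,200), blue (392,212), white (417,225) and red (444,237).

```bash
cat > h.py <<'E'
import numpy as np,cv2
def ray(d,uv,z):
    K=np.array([[d["fx"],0,d["cx"]],[0,d["fy"],d["cy"]],[0,0,1]])
    p=cv2.undistortPoints(np.array(uv,float).reshape(-1,1,2),K,np.array(d["distortion"])).reshape(-1,2)
    T=np.array(d["world_from_camera"]);r=np.c_[p,np.ones(len(p))]@T[:3,:3].T
    return T[:3,3]+r*((z-T[2,3])/r[:,2])[:,None]
E
python3 - <<'E'
import pickle,numpy as np
from h import *
from rig import observe
from scipy.spatial.transform import Rotation as R
t=pickle.load(open("top0.pkl","rb"));s=pickle.load(open("scene0.pkl","rb"))
a=ray(t,[(216,322),(246,314),(277,306),(308,298)],.134);b=ray(s,[(444,236),(417,224),(392,211),(369,200)],.134)
print(a.round(4),b.round(4),sep="\n")
v=a[3]-a[0];yaw=np.arctan2(-v[0],v[1]) if 0 else np.arctan2(v[1],v[0])
print("row dir deg",np.degrees(yaw), np.linalg.norm(v))
v=b[3]-b[0];print(np.degrees(np.arctan2(v[1],v[0])),np.linalg.norm(v))
print("edge",ray(t,[(216,390),(343,357)],.1).round(4))
print("flask,bowl",ray(t,[(130,367),(402,256)],.04).round(4), "case",ray(t,[(219,237)],.036).round(3))
print(R.from_rotvec(observe()["orientation"]).as_matrix().round(3))
E
```

```text
[[0.5412 0.1662 0.134 ]
 [0.5536 0.1232 0.134 ]
 [0.566  0.0787 0.134 ]
 [0.5785 0.0341 0.134 ]]
[[0.5447 0.172  0.134 ]
 [0.5593 0.1294 0.134 ]
 [0.5708 0.0842 0.134 ]
 [0.5834 0.0423 0.134 ]]
row dir deg -74.21521464700731 0.13728600831027996
-73.40066934203911 0.1353162612537166
edge [[ 0.4415  0.1677  0.1   ]
 [ 0.4936 -0.0196  0.1   ]]
flask,bowl [[ 0.4677  0.3166  0.04  ]
 [ 0.6551 -0.1172  0.04  ]] case [[0.681 0.184 0.036]]
[[ 0.943  0.334 -0.   ]
 [ 0.334 -0.943  0.001]
 [ 0.    -0.001 -1.   ]]
```

```bash
python3 -m crank '{"delta_pos":[[2.5,-3.4,0],[2.5,-3.4,0],[2.5,-3.4,0],[2.5,-3.4,0],[2.5,-3.4,0],[2.5,-3.4,0],[2.5,-3.4,0],[2.5,-3.4,0]],"angular":[[0,0,0],[0,0,0],[0,0,0],[0,0,0],[0,0,0],[0,0,0],[0,0,0],[0,0,0]],"hand":[0,0,0,0,0,0,0,0]}'
python3 -m crank '{"delta_pos":[[2.5,-3.4,0],[2.5,-3.4,0],[2.5,-3.4,0],[2.5,-3.4,0],[2.5,-3.4,0],[2.5,-3.4,0],[2.5,-3.4,0],[2.5,-3.4,0],[0,0,0],[0,0,0]],"angular":[[0,0,0],[0,0,0],[0,0,0],[0,0,0],[0,0,0],[0,0,0],[0,0,0],[0,0,0],[0,0,3.5],[0,0,0]],"hand":[0,0,0,0,0,0,0,0,0,0]}'
cat > look.py <<'E'
import sys,cv2
from rig import *
d=get_image("top");n=sys.argv[1];x,y,w,h,k=map(int,sys.argv[2:7])
cv2.imwrite(f"pics/{n}.png",cv2.resize(d["color"][y:y+h,x:x+w],None,fx=k,fy=k,interpolation=2))
import pickle;pickle.dump(d,open(n+".pkl","wb"))
from scipy.spatial.transform import Rotation as R
s=observe();print(s["t"],s["eef_pos"].round(4),s["ft_force"].round(1));print(R.from_rotvec(s["orientation"]).as_matrix().round(3))
E
python3 look.py t1 160 220 200 200 3
```

```text
t: 0.9
eef_pos: [0.3065, -0.2642, 0.2145]
orientation: [-3.096, -0.532, -0.0]
ft_force: [0.6, 0.4, 0.8]
grip_width: 0.329
grip_force: 0.0
t: 1.9
eef_pos: [0.4039, 0.0584, 0.2143]
orientation: [3.11, 0.441, -0.001]
ft_force: [0.8, 0.9, 0.3]
grip_width: 0.005
grip_force: 0.0
1.95 [0.4037 0.0576 0.2143] [0.6 1.3 0.2]
[[ 0.96   0.278 -0.001]
 [ 0.278 -0.96  -0.   ]
 [-0.001  0.    -1.   ]]
```

View pics/t1.png

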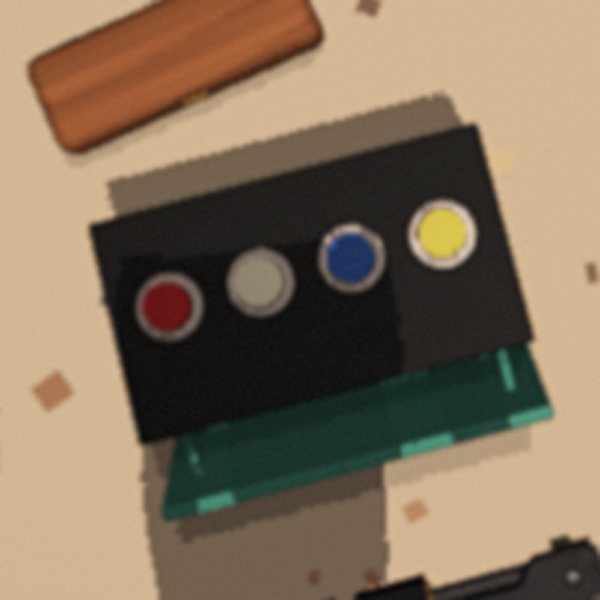

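Tool is aligned with the box. Going down, then pushing the drawer.

```bash
python3 -m crank '{"delta_pos":[[0,0,4],[0,0,4],[0,0,4],[0,0,0.7],[2,0,0],[2,0,0],[1,0,0],[0.5,0,0],[0.5,0,0],[0,0,0]],"angular":[[0,0,0],[0,0,0],[0,0,0],[0,0,0],[0,0,0],[0,0,0],[0,0,0],[0,0,0],[0,0,0],[0,0,0]],"hand":[0,0,0,0,0,0,0,0,0,0]}'
python3 -m crank '{"delta_pos":[[0.5,0,0],[0.5,0,0],[0.3,0,0],[0.3,0,0],[0,0,0]],"angular":[[0,0,0],[0,0,0],[0,0,0],[0,0,0],[0,0,0]],"hand":[0,0,0,0,0]}'
```

```text
t: 2.95
eef_pos: [0.4617, 0.0738, 0.0879]
orientation: [3.111, 0.438, 0.0]
ft_force: [-0.9, 1.1, 0.3]
grip_width: 0.005
grip_force: 0.2
t: 3.45
eef_pos: [0.4777, 0.0786, 0.0876]
orientation: [-3.111, -0.438, -0.001]
ft_force: [0.6, 0.0, -0.1]
grip_width: 0.006
grip_force: 0.0
```

```bash
python3 -m crank '{"delta_pos":[[0.2,0,0],[0.2,0,0],[0.2,0,0],[0,0,0]],"angular":[[0,0,0],[0,0,0],[0,0,0],[0,0,0]],"hand":[0,0,0,0]}'
python3 look.py t2 160 220 200 200 3
```

```text
t: 3.85
eef_pos: [0.4833, 0.0801, 0.0876]
orientation: [-3.111, -0.438, -0.001]
ft_force: [-0.7, 0.8, -0.4]
grip_width: 0.003
grip_force: 0.1
3.9 [0.4833 0.0801 0.0876] [1.  0.1 0.2]
[[ 0.961  0.276  0.001]
 [ 0.276 -0.961  0.   ]
 [ 0.001  0.    -1.   ]]
```

View pics/t2.png

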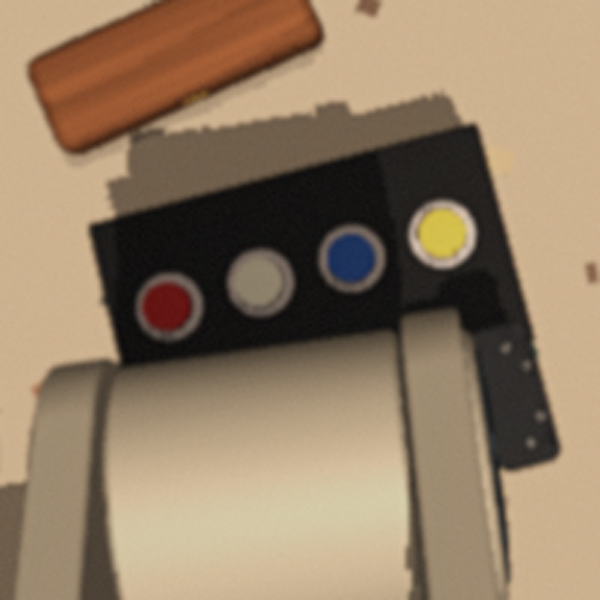

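The arm hides the drawer in this view, so I'll keep pushing in small steps until the force shows the hard stop.

```bash
for i in 1; do python3 -m crank '{"delta_pos":[[0.2,0,0],[0.2,0,0],[0,0,0]],"angular":[[0,0,0],[0,0,0],[0,0,0]],"hand":[0,0,0]}'; done
python3 -m crank '{"delta_pos":[[0.2,0,0],[0.1,0,0],[0,0,0]],"angular":[[0,0,0],[0,0,0],[0,0,0]],"hand":[0,0,0]}'
```

```text
t: 4.2
eef_pos: [0.484, 0.0804, 0.0871]
orientation: [3.11, 0.438, -0.009]
ft_force: [-9.6, -3.4, 8.3]
grip_width: 0.004
grip_force: 5.1
t: 4.5
eef_pos: [0.4841, 0.0805, 0.0868]
orientation: [3.11, 0.438, -0.017]
ft_force: [-17.9, -6.9, 15.4]
grip_width: 0.008
grip_force: 9.6
```

Hard stop reached, at about 19 N. Backing off and lifting, then checking.

```bash
python3 -m crank '{"delta_pos":[[-1,0,0],[-3,0,0],[-3,0,0],[-3,0,-3],[-3,0,-4],[0,0,-4],[0,0,0]],"angular":[[0,0,0],[0,0,0],[0,0,0],[0,0,0],[0,0,0],[0,0,0],[0,0,0]],"hand":[0,0,0,0,0,0,0]}'
python3 look.py t3 160 220 200 200 3
```

```text
t: 5.2
eef_pos: [0.3676, 0.0463, 0.2022]
orientation: [3.111, 0.437, 0.016]
ft_force: [-0.3, 0.3, -0.2]
grip_width: 0.006
grip_force: 0.0
5.25 [0.3669 0.0463 0.2001] [ 0.6  0.7 -0.1]
[[ 0.961  0.276  0.007]
 [ 0.276 -0.961  0.001]
 [ 0.007  0.001 -1.   ]]
```

View pics/t3.png

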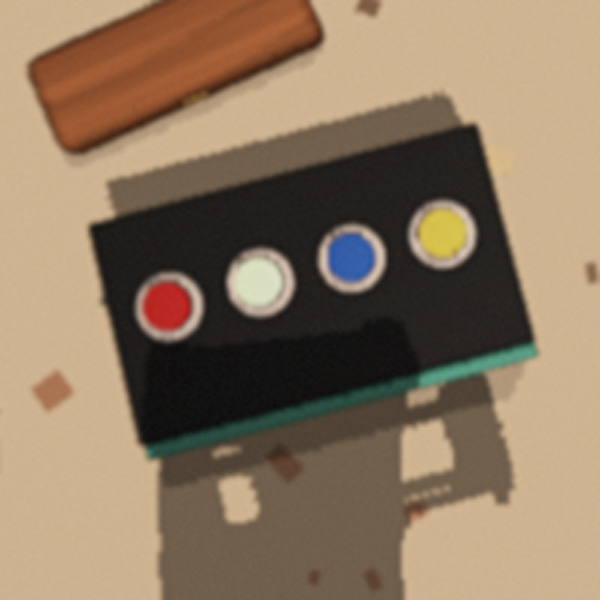

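Drawer is shut. Its top edge now sits flush along the box front, from (150,450) to (535,350) in the crop. Moving above the blue key and looking from the scene camera.

```bash
python3 -m crank '{"delta_pos":[[4,0.4,0],[4,0.5,0],[4,0.4,0],[4,0.5,0],[4,0.4,0],[0.3,0,0],[0,0,3],[0,0,1.5],[0,0,0]],"angular":[[0,0,0],[0,0,0],[0,0,0],[0,0,0],[0,0,0],[0,0,0],[0,0,0],[0,0,0],[0,0,0]],"hand":[0,0,0,0,0,0,0,0,0]}'
sed -i 's/"top"/sys.argv[7] if len(sys.argv)>7 else "top"/' look.py; python3 look.py s4 330 130 180 150 4 scene
```

```text
t: 6.15
eef_pos: [0.5632, 0.0806, 0.1491]
orientation: [-3.111, -0.438, 0.009]
ft_force: [-0.3, -0.0, -0.4]
grip_width: 0.006
grip_force: 0.0
6.2 [0.5643 0.0808 0.1508] [ 0.6 -0.2  0.6]
[[ 0.961  0.276 -0.003]
 [ 0.276 -0.961 -0.   ]
 [-0.003 -0.001 -1.   ]]
```

View pics/s4.png

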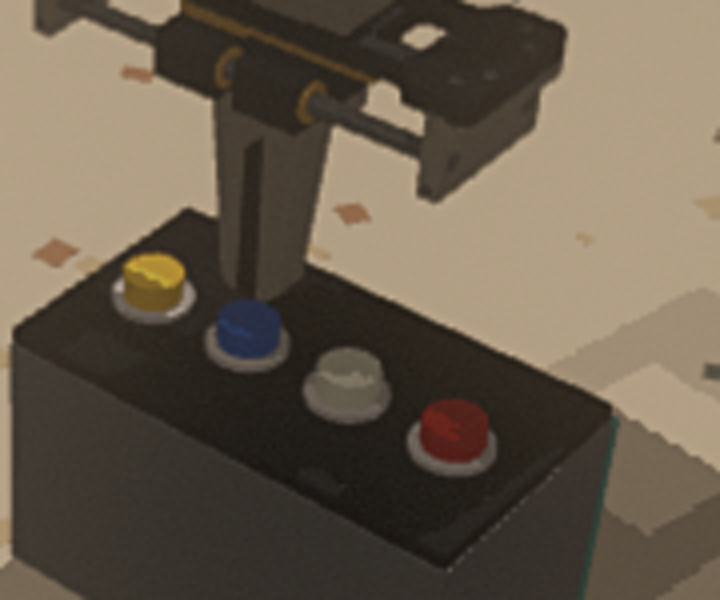

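In this crop the fingertips are at about (262,288), just above and slightly in front of the blue key at (249,313). Yellow is at (154,268) and red at (455,415).

Run:
```python
import pickle
from h import *
d=pickle.load(open("s4.pkl","rb"))
f=lambda u,v:(330+u/4,130+v/4)
print("tip",ray(d,[f(262,288)],.151).round(4))
print("keys Y B W R",ray(d,[f(155,269),f(249,315),f(348,364),f(455,416)],.134).round(4),sep="\n")
```

```text
tip [[0.5674 0.0867 0.151 ]]
keys Y B W R
[[0.5795 0.0362 0.134 ]
 [0.567  0.0799 0.134 ]
 [0.5548 0.1238 0.134 ]
 [0.542  0.1683 0.134 ]]
```

```bash
python3 -m crank '{"delta_pos":[[0.1,0.2,0.8],[0,0,0.6],[0,0,0.3],[0,0,0.2],[0,0,0.2],[0,0,0.2],[0,0,0]],"angular":[[0,0,0],[0,0,0],[0,0,0],[0,0,0],[0,0,0],[0,0,0],[0,0,0]],"hand":[0,0,0,0,0,0,0]}'
python3 -m crank '{"delta_pos":[[0,0,0.2],[0,0,0.1],[0,0,0]],"angular":[[0,0,0],[0,0,0],[0,0,0]],"hand":[0,0,0]}'
```

```text
t: 6.9
eef_pos: [0.5675, 0.0793, 0.1296]
orientation: [3.111, 0.438, 0.0]
ft_force: [0.8, 0.5, 0.9]
grip_width: 0.005
grip_force: 0.0
t: 7.2
eef_pos: [0.5675, 0.0793, 0.1265]
orientation: [-3.111, -0.438, -0.0]
ft_force: [-0.2, 0.8, 1.7]
grip_width: 0.006
grip_force: 0.7
```

```bash
python3 -m crank '{"delta_pos":[[0,0,0.1],[0,0,0.1],[0,0,0.1],[0,0,0]],"angular":[[0,0,0],[0,0,0],[0,0,0],[0,0,0]],"hand":[0,0,0,0]}'
```

```text
t: 7.6
eef_pos: [0.5677, 0.0793, 0.1261]
orientation: [-3.111, -0.438, -0.001]
ft_force: [-9.9, -2.2, 28.7]
grip_width: 0.001
grip_force: 14.2
```

Hard stop at z=0.126, so blue is in. Lifting, moving over yellow and checking.

```bash
python3 -m crank '{"delta_pos":[[0,0,-1],[0,0,-1.8],[0,2.3,0],[0,2.3,0],[0,0,0],[0,0,0]],"angular":[[0,0,0],[0,0,0],[0,0,0],[0,0,0],[0,0,0],[0,0,0]],"hand":[0,0,0,0,0,0]}'
python3 look.py s5 330 130 180 150 4 scene
```

```text
t: 8.2
eef_pos: [0.58, 0.035, 0.1514]
orientation: [-3.111, -0.436, 0.0]
ft_force: [-1.2, 0.3, 0.2]
grip_width: 0.004
grip_force: 0.0
8.25 [0.5798 0.0354 0.1513] [ 0.2 -0.4 -0.4]
[[ 0.961  0.276 -0.001]
 [ 0.276 -0.961  0.   ]
 [-0.    -0.    -1.   ]]
```

View pics/s5.png

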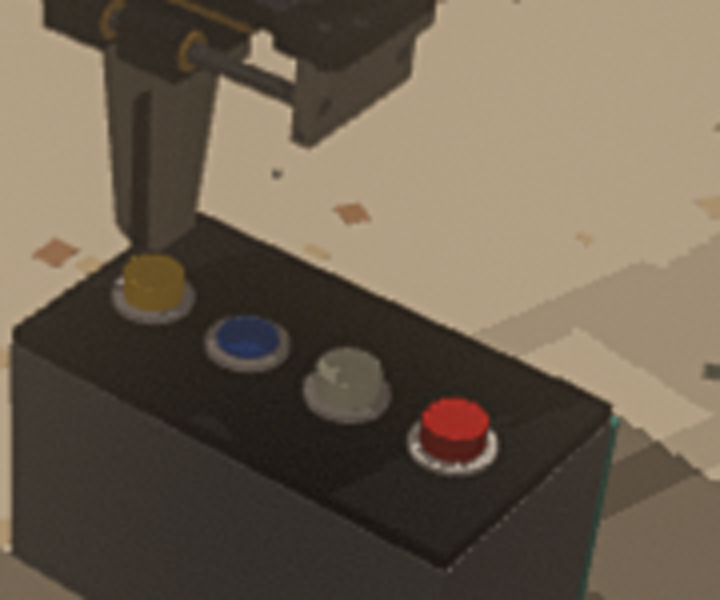

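The blue key at (249,337) is flush and in. The fingertips are above yellow at (154,270), so I'll press yellow now.

```bash
python3 -m crank '{"delta_pos":[[0,0,0.8],[0,0,0.6],[0,0,0.3],[0,0,0.2],[0,0,0.2],[0,0,0.2],[0,0,0.2],[0,0,0.1],[0,0,0.1],[0,0,0]],"angular":[[0,0,0],[0,0,0],[0,0,0],[0,0,0],[0,0,0],[0,0,0],[0,0,0],[0,0,0],[0,0,0],[0,0,0]],"hand":[0,0,0,0,0,0,0,0,0,0]}'
python3 -m crank '{"delta_pos":[[0,0,0.1],[0,0,0]],"angular":[[0,0,0],[0,0,0]],"hand":[0,0]}'
```

```text
t: 9.25
eef_pos: [0.5801, 0.0352, 0.1262]
orientation: [-3.111, -0.438, -0.001]
ft_force: [-8.2, 2.2, 19.2]
grip_width: 0.005
grip_force: 9.9
t: 9.45
eef_pos: [0.5802, 0.0352, 0.1261]
orientation: [-3.111, -0.438, -0.001]
ft_force: [-12.2, 1.8, 28.9]
grip_width: 0.01
grip_force: 14.3
```

```bash
python3 -m crank '{"delta_pos":[[0,0,-1],[0,0,-2.8],[0,-3.4,0],[0,-3.5,0],[0,-3.5,0],[0,-3.4,0],[0,0,1],[0,0,0],[0,0,0]],"angular":[[0,0,0],[0,0,0],[0,0,0],[0,0,0],[0,0,0],[0,0,0],[0,0,0],[0,0,0],[0,0,0]],"hand":[0,0,0,0,0,0,0,0,0]}'
python3 look.py s6 330 130 180 150 4 scene
```

```text
t: 10.35
eef_pos: [0.5421, 0.1668, 0.1512]
orientation: [3.11, 0.437, -0.001]
ft_force: [-0.0, 0.3, -0.6]
grip_width: 0.004
grip_force: 0.0
10.4 [0.5423 0.1667 0.1515] [-0.3  1.  -0.5]
[[ 0.961  0.275 -0.   ]
 [ 0.275 -0.961 -0.   ]
 [-0.     0.    -1.   ]]
```

View pics/s6.png

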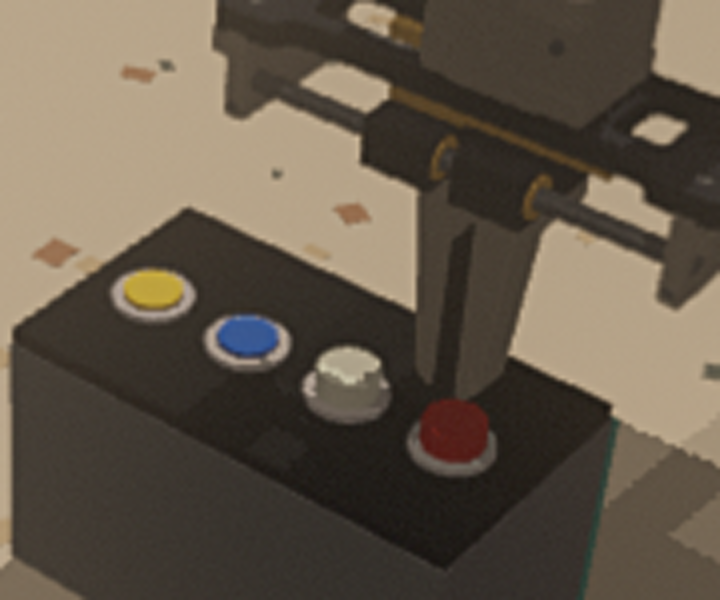

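Yellow (153,290) and blue (249,335) are in, and white (347,370) is still up. The tips are above red at (455,415). Pressing red, then retreating upward.

```bash
python3 -m crank '{"delta_pos":[[0,0,0.8],[0,0,0.6],[0,0,0.3],[0,0,0.2],[0,0,0.2],[0,0,0.2],[0,0,0.2],[0,0,0.1],[0,0,0.1],[0,0,0]],"angular":[[0,0,0],[0,0,0],[0,0,0],[0,0,0],[0,0,0],[0,0,0],[0,0,0],[0,0,0],[0,0,0],[0,0,0]],"hand":[0,0,0,0,0,0,0,0,0,0]}'
python3 -m crank '{"delta_pos":[[0,0,0.1],[0,0,0]],"angular":[[0,0,0],[0,0,0]],"hand":[0,0]}'
python3 -m crank '{"delta_pos":[[0,0,-1],[0,0,-3],[0,0,-4],[0,0,-4],[0,0,0],[0,0,0],[0,0,0]],"angular":[[0,0,0],[0,0,0],[0,0,0],[0,0,0],[0,0,0],[0,0,0],[0,0,0]],"hand":[0,0,0,0,0,0,0]}'
python3 look.py s7 240 130 360 260 2 scene
```

```text
t: 11.4
eef_pos: [0.5422, 0.1676, 0.1262]
orientation: [3.111, 0.438, 0.001]
ft_force: [-6.2, -5.1, 19.8]
grip_width: -0.0
grip_force: 10.1
t: 11.6
eef_pos: [0.5422, 0.1677, 0.1262]
orientation: [3.111, 0.438, 0.001]
ft_force: [-9.4, -5.6, 29.3]
grip_width: 0.006
grip_force: 14.7
t: 12.3
eef_pos: [0.5412, 0.1677, 0.2423]
orientation: [3.111, 0.438, -0.003]
ft_force: [-0.1, -1.7, 0.8]
grip_width: 0.005
grip_force: 0.0
12.35 [0.5411 0.1676 0.242 ] [ 0.2 -0.4 -0.3]
[[ 0.961  0.276 -0.002]
 [ 0.276 -0.961 -0.001]
 [-0.002 -0.    -1.   ]]
```

View pics/s7.png

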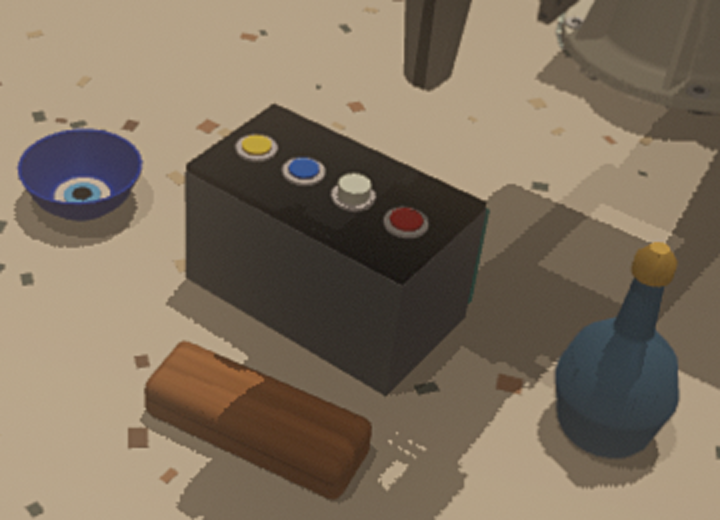

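Yellow (257,147), blue (304,170) and red (406,220) are in, and white (354,188) is up. The drawer is shut, the flask, bowl and case haven't moved, and the robot is clear of everything.

```bash
python3 -c "from rig import *;print(finish_job())"
```

```text
the job is handed in; nothing more can be done
None
```

The drawer is shut, the blue, yellow and red keys were pressed in that order to their stops, the white key is up, and the flask, bowl and case look unmoved; I handed the job in at about 12 s, and no verdict came back.

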